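# Turn the lying tin spout-up and chock it

## Robot

A 6-joint arm with a two-finger parallel gripper is mounted at the origin on the work surface. World frame = base frame: x ahead of the robot, y to its left, z up, the work surface at z = 0. Lengths are in m, angles in rad, forces in N, time in s.
With the tool pointing down it reaches from about 0.3 to 0.95 m from the base axis. Payload 3.1 kg.
Tool frame: the origin (TCP) lies midway between the tips of the shut fingers; the grasp point (between the pads) lies 19 mm behind it; z points along the fingers, y is the line along which they close (so a half turn about z gives the same grasp; the last joint's range is limited). The gripper opens to 85 mm and grips with 20 to 120 N. Pads are 22 mm wide; open, the fingers measure 114 mm over their backs; the gripper's body (76 mm by 85 mm) begins 54 mm behind the grasp point. The pads swing forward as they close: fully open they stand 13 mm farther back than shut.
Start: joints at [-1.269, 0.308, 1.634, -0, 1.2, -0.07], TCP at [0.227, -0.582, 0.231] pointing down, gripper open.
Joint ranges: [-3.06, 3.06], [-0.79, 1.96], [0.05, 2.63], [-1.19, 4.34], [0.05, 2.64], [-2.94, 2.94]. Speed limits (rad/s): [2.79, 2.79, 3.14, 3.14, 3.14, 3.14].

## Interface

Orientations are given as a unit quaternion [w, x, y, z].
In Python, from plant import get_state, capture, camera_info, hand_in, search_frame, masks_of gives the robot as it stands.
- The arm moves only by the tool apply_moves, never from a script. Its argument "commands" is text: rows parted by semicolons, each of 7 numbers parted by spaces: the gripper command: -1 is shut, 1 is fully open, values between are in proportion, then the shift along the tool's x, y, z in mm, then the turn, a rotation vector about the tool's x, y, z in rad. In form: jaw tx ty tz ax ay az; .... A call has 1 to 5 rows; each row is the pose to reach, as a shift and turn from the pose commanded when the call began, along the tool's axes at that moment; what a row does not reach only later rows make up. A row lasts 1/10 s, in which the tool goes at most 50 mm and 8.59 degrees, less where a joint would pass 70% of its speed; a pose out of reach is approached as far as the arm can. A call with a gripper value outside its range is refused whole. The fingers move at their own pace and stop on an object; "newtons" is the grip in N (left out, the last holds). Time passes only in rows, so rows that repeat a pose let the fingers close. It gives the time, the measured TCP pose, the force, the opening and the grip force at its end, in the units of the state.
- get_state(): the state, without advancing time (a new reading comes with each control period).
- capture(name): name is "scene" or "side" or "wrist"; returns (picture, depth): 480x640x3 uint8, red, green, blue; 480x640 float32, m along the optical axis (not along the pixel's ray), 0 where there is no reading.
- camera_info(name): a dict with "fx", "fy", "cx", "cy" (pixels), "dist" ([k1, k2, p1, p2, k3] as OpenCV has them; the pictures are not rectified), "world_from_camera" (4x4, takes a point from camera to world coordinates). Camera axes: x right, y down, z forward; pixel columns grow to the right and rows downward; lengths in m; the calibration is good to about 2 mm. A picture is of the moment at which its call begins: read the wrist's pose just before it. camera_info takes no time and is no camera call; for the wrist camera it gives the pose at the moment of the call.
- hand_in(): hands the job in; it is judged then, once.
Trained networks look in the newest picture that a camera, given by its name, has taken for a name from the list of things; names that differ only in an ending like _2 or _b are one class to them, and where a whole thing is asked for, a point or a joint stands for the part that bears it (a point fixed in the world has none). Each returns a list of dicts, best first, with "p" (0 to 1); they miss things now and then, are a little off and sometimes report something else, mostly with a low value. They report only what shows in the picture. A call takes as long as a camera call. They do not tell look-alikes from the thing itself.
- search_frame(camera, query): "rect" ([centre column, centre row, width, height] in pixels, round what is visible of it).
- masks_of(camera, query): "pixels" (480x640 bool, what is visible of it) and "rect" ([centre column, centre row, width, height] in pixels, round what is visible of it).
The state is a dict: "time": time; "qpos": joint angles; "qvel": joint speeds; "joint_efforts": joint torques, N m; "tcp_pos": TCP position; "tcp_rot": TCP orientation; "force": force on the tool from outside, world axes, zero at the start; "wrist_torque": the same for the moment, N m; "opening": finger opening in m; "finger_force": force on a finger pad.
Only numpy, scipy, OpenCV 4.12 (cv2) and the standard library are available. Lean on these libraries where they do the work, as an engineer would, in place of code of your own. Each camera call takes 0.05 s, during which the arm holds its last target. There are 200 camera calls.

## Task

Without lifting it off the shelf board, roll the tin that lies there towards the robot until the spout on its end is uppermost, keeping it parallel to the upstand at the back of the board, and let go of it. Then take the wooden plank from its slanted holder and stand it upright on its long thin edge on the shelf board, right in front of the tin (robot's side) with its broad face along the tin, touching or nearly touching it, so that the tin cannot roll out. The tin must still be spout-up at the end; leave the tub, the jar and the reel where they are.

Things in the scene. Friction and masses are not known exactly. Their poses are not given: they have to be found in the camera images.
- shelf: Galvanised shelf board lying on the bench, 300 (x) x 300 (y) mm, fixed. Origin: centre of its underside, on the bench; its flat top is 25 mm above the origin. Along its far (+x) edge a 5 mm thick upstand rises to 75 mm above the bench, its inner face at x = +150 mm; the front (-x) edge and the ends are open.
- tin: Plain metal tin, a cylinder 96 mm in diameter and 150 mm long, about 0.6 kg, lying on its side on the shelf board near the upstand; too thick to grasp. Origin: its centre, on the cylinder's axis, 48 mm above the shelf's top; its y axis is the cylinder axis, roughly along the shelf's y.
- tin_end: The tin's -y end plate, fast to the tin (it turns only with the tin). Origin: the tin's centre; y along the cylinder axis, z points from the axis to the side on which the spout sits (the spout is uppermost when this z points straight up). At the start the spout is on the far (+x) side, level or low, 60 to 132 degrees from uppermost.
- spout (a point): Outer end of the spout, a black cap 30 mm in diameter, 26 mm off the tin's axis, that stands out 26 mm from the -y end; this point lies 101 mm from the tin's centre along -y.
- holder: Dark steel slanted holder fixed on the bench, 130 x 120 mm foot; its back plate (60 mm up the slope) and lip carry the plank. Its top leans towards its own -x, which at the start points away from the robot (within 17 degrees of world +x). Origin: centre of its foot on the bench (the plank's lower edge rests 30 mm above it).
- plank: Wooden plank 26 mm thick (x), 140 mm long (y), 130 mm high (z), 0.28 kg, loose; at the start it leans in the holder with its z axis tilted 35 degrees from vertical towards the holder's -x. Origin: centre of its lower 140 x 26 mm edge face. The upper 65 mm are free on both faces.
- plank_mid (a point): Centre of the plank.
- plank_top (a point): Centre of the plank's upper 140 x 26 mm edge face, 130 mm from the origin along z.
- tub: Bystander: open black tub, 130 mm across, 100 mm high. Origin: centre of its underside.
- jar: Bystander: blue jar with a white lid, 70 mm across, 100 mm high. Origin: centre of its underside.
- reel: Bystander: flat black ring-shaped reel, 100 mm across, 35 mm high. Origin: centre of its underside.
Not all that is in view belongs to the job. Of the things like the tin, leave any that is purple; of the rest the smaller one is meant. What is shaped like the plank but red is not meant.

How it is judged:
On the way:
1. the tin lies on the shelf board, spout uppermost, still and let go of (angle between tin_end's own z axis and vertical below 0.3 rad and angle between the y axis of tin_end and the y axis of shelf, either way round below 0.26 rad and z of tin in the frame of shelf between 0.066 and 0.08 m and linear speed of tin below 0.02 m/s and contact force between each of the arm, the fingers and tin below 0.3 N), for 0.3 s.
At the end, for the whole second after the job is handed in: Tin at rest on the shelf board, spout up within 17 deg, axis within 15 deg of the shelf's y; plank at rest on the board on its long thin edge, upright within 7 deg, parallel to the tin within 15 deg, on the robot's side, centres at most 85 mm apart (touching: 61 mm) (angle between tin_end's own z axis and vertical below 0.3 rad and angle between the y axis of tin_end and the y axis of shelf, either way round below 0.26 rad and z of tin in the frame of shelf between 0.066 and 0.08 m and linear speed of each of tin, plank below 0.02 m/s and angle between the z axis of plank and the z axis of shelf, either way round below 0.12 rad and angle between the y axis of plank and the y axis of tin_end, either way round below 0.26 rad and z of plank_mid in the frame of shelf between 0.084 and 0.096 m and x of plank_mid in the frame of tin_end below -0.045 m and horizontal distance between plank_mid and tin below 0.085 m).
It fails at once if the tin is lifted off or falls from the shelf board (z of tin in the frame of shelf above 0.085 m or z of tin in the frame of shelf below 0.06 m).
It fails at once if a bystander is pushed away by more than 40 mm (distance of any of tub, jar, reel from where it was at the start of the episode above 0.04 m).
It also fails if it takes over 64 s, if anything falls off the work surface, if the arm or the gripper's body presses on something with over 40 N, if the wrist force passes 120 N, or if a joint passes its speed limit or range.

## Working session

There is one attempt and no reset: what is moved stays moved. The work goes in short steps, Python scripts to look and compute and a tool call to move; the robot and the scene stay as the last step left them, time stands still between calls to the robot, and variables do not carry over. Pictures are saved under pics/ and viewed, at most 10 in all, crops included, and the job is handed in when it is done.

Besides the shell and the picture viewer there is one more tool, called by a JSON object that holds its "op" and its "data". apply_moves: Moves the arm, as the interface text tells. Its arguments: {"type":"object","properties":{"commands":{"type":"string"},"newtons":{"type":"number"}},"required":["commands"]}

```bash
mkdir -p pics; ls; cat > h.py <<'E'
import numpy as np, cv2
from plant import *
def pts(cam,dep,m,info=None):
    i=info or camera_info(cam); K=np.array([[i['fx'],0,i['cx']],[0,i['fy'],i['cy']],[0,0,1]])
    v,u=np.nonzero(m&(dep>0)); d=dep[v,u]
    n=cv2.undistortPoints(np.stack([u,v],1).astype(float)[:,None],K,np.array(i['dist'])).reshape(-1,2)
    P=np.c_[n*d[:,None],d]; T=np.array(i['world_from_camera']); return P@T[:3,:3].T+T[:3,3],u,v
E
cat > a.py <<'E'
from h import *
print(get_state())
for c in ['scene','side']:
    im,d=capture(c); cv2.imwrite(f'pics/{c}0.png',im[:,:,::-1]); np.save(f'{c}0.npy',d)
    print(c,np.round(camera_info(c)['world_from_camera'],3).tolist())
    for q in ['shelf','tin','spout','holder','plank','tub','jar','reel']:
        for r in masks_of(c,q):
            if r['p']<.2: continue
            P,u,v=pts(c,d,r['pixels'])
            print(q,round(r['p'],2),np.round(r['rect']).tolist(),len(P),np.round(np.median(P,0),3),np.round(np.percentile(P,3,0),3),np.round(np.percentile(P,97,0),3),im[v,u].mean(0).round())
E
python3 a.py
```

```text
pics
{'time': 0.0, 'qpos': array([-1.26868943e+00,  3.08985928e-01,  1.63523984e+00, -8.80385267e-07,
        1.19970957e+00, -6.97141446e-02]), 'qvel': array([-2.92845914e-04, -2.04045904e-05, -9.06269283e-04, -9.21231699e-04,
        1.30453549e-03, -1.11275140e-03]), 'joint_efforts': array([ 1.06067866e-03, -4.15251052e+01, -2.76665568e+01, -1.57542723e-05,
        1.00620015e-02, -3.04044363e-05]), 'tcp_pos': array([ 0.22678258, -0.58149055,  0.23003359]), 'tcp_rot': array([-1.16339696e-03,  9.82767652e-01,  1.84841473e-01, -1.36207037e-04]), 'force': array([-0.69667745,  0.53780587,  0.2734954 ]), 'wrist_torque': array([ 0.03127915, -0.04677668,  0.02776621]), 'finger_force': 0.0, 'opening': 0.08528060347319953}
scene [[0.196, 0.739, -0.645, 1.406], [0.981, -0.139, 0.138, -0.247], [0.012, -0.659, -0.752, 1.191], [0.0, 0.0, 0.0, 1.0]]
shelf 0.94 [334.0, 297.0, 119.0, 100.0] 7065 [ 0.574 -0.044  0.026] [ 0.444 -0.172  0.011] [0.746 0.115 0.073] [162. 157. 151.]
tin 0.98 [124.0, 326.0, 105.0, 92.0] 5259 [ 0.653 -0.577  0.123] [ 0.552 -0.687  0.006] [ 0.731 -0.474  0.14 ] [145. 142.
[... 2359 characters left out ...]
0] 576 [ 0.294 -0.275  0.028] [ 0.244 -0.363  0.008] [ 0.33  -0.241  0.036] [195.  22.  16.]
plank 0.8 [346.0, 188.0, 29.0, 55.0] 939 [ 0.489 -0.296  0.1  ] [ 0.447 -0.381  0.043] [ 0.533 -0.243  0.146] [111.  76.  47.]
plank 0.73 [234.0, 293.0, 29.0, 41.0] 855 [0.625 0.293 0.075] [0.602 0.25  0.009] [0.663 0.308 0.107] [ 94. 110. 133.]
tub 0.57 [287.0, 312.0, 50.0, 54.0] 2002 [0.457 0.276 0.063] [0.397 0.234 0.008] [0.511 0.354 0.104] [18. 17. 18.]
reel 0.88 [300.0, 204.0, 28.0, 19.0] 497 [ 0.645 -0.252  0.034] [ 0.602 -0.307  0.009] [ 0.687 -0.217  0.044] [31. 30. 29.]
reel 0.58 [286.0, 244.0, 124.0, 90.0] 5030 [0.554 0.026 0.028] [ 0.437 -0.159  0.012] [0.74  0.13  0.038] [201. 197. 196.]
```

```bash
cat > b.py <<'E'
from h import *
a=cv2.imread('pics/scene0.png');b=cv2.imread('pics/side0.png')
A=cv2.resize(a[220:370,180:430],None,fx=3,fy=3,interpolation=2)
B=cv2.resize(b[150:300,220:420],None,fx=3,fy=3,interpolation=2)
cv2.imwrite('pics/v1.png',A);cv2.imwrite('pics/v2.png',B)
for c in ['scene','side']:
    d=np.load(c+'0.npy'); P,u,v=pts(c,d,np.ones((480,640),bool))
    P,u,v=P.reshape(-1,3),u,v
    near=(abs(P[:,1])<.25)&(P[:,0]>.4)&(P[:,0]<.8)
    # shelf top
    s=P[near&(abs(P[:,2]-.025)<.006)]
    r=cv2.minAreaRect(s[:,:2].astype(np.float32)); print(c,'shelf',r,np.median(s[:,2]))
    # upstand top
    t=P[near&(P[:,2]>.066)&(P[:,2]<.08)&(P[:,0]>.72)]
    if len(t)>10: print('upst',len(t),np.polyfit(t[:,1],t[:,0],1),t[:,1].min(),t[:,1].max())
    # tin ridge : fit cylinder xz
    q=P[near&(P[:,2]>.085)&(abs(P[:,1])<.09)]
    from scipy.optimize import least_squares
    f=lambda p:np.hypot((q[:,0]-p[0]-p[1]*q[:,1])*np.cos(np.arctan(p[1])),q[:,2]-p[2])-.048
    o=least_squares(f,[.69,0,.073],loss='soft_l1',f_scale=.002); print('tin',o.x,np.median(abs(o.fun)),np.percentile(q[:,1],[0.5,2,98,99.5]))
    # plank
    k=P[(P[:,1]<-.2)&(P[:,1]>-.42)&(P[:,0]>.44)&(P[:,0]<.6)&(P[:,2]>.1)]
    print('plank',len(k),k.min(0),k.max(0)); t=k[k[:,2]>.142]; print(np.median(t,0))
    w,V=np.linalg.eigh(np.cov(k.T)); print(V.T.round(3), k.mean(0))
E
python3 b.py
```

```text
scene shelf ((0.5872976779937744, 0.0033431947231292725), (0.5001634359359741, 0.3158867657184601), 87.26669311523438) 0.025411781649506193
upst 481 [0.0609615  0.73630434] -0.18559694532650803 0.11047761887371377
tin [0.67932755 0.12112428 0.07315952] 0.001465968188017558 [-0.08965903 -0.08765595  0.05486489  0.05928777]
plank 523 [ 0.51113715 -0.38418584  0.10317528] [ 0.54788517 -0.24503623  0.14942946]
[ 0.52398333 -0.31822854  0.14361509]
[[ 0.853  0.099  0.513]
 [-0.51  -0.053  0.859]
 [ 0.112 -0.994  0.005]] [ 0.53061132 -0.31570482  0.13535029]
side shelf ((0.5860620737075806, -0.0007536709308624268), (0.4984603226184845, 0.3232915997505188), 89.72554016113281) 0.027308855843586555
upst 104 [0.05603078 0.73631687] -0.1864694514938685 0.11212325366115272
tin [0.6787181  0.11744755 0.07513785] 0.00260260072233013 [-0.0882809  -0.08288651  0.06663397  0.06976041]
plank 479 [ 0.47696543 -0.38972903  0.10005914] [ 0.54446867 -0.23347608  0.1538162 ]
[ 0.52053401 -0.30219362  0.14516479]
[[ 0.703  0.037 -0.71 ]
 [-0.706 -0.089 -0.703]
 [-0.089  0.995 -0.037]] [ 0.50916968 -0.30072808  0.12645793]
```

View pics/v1.png

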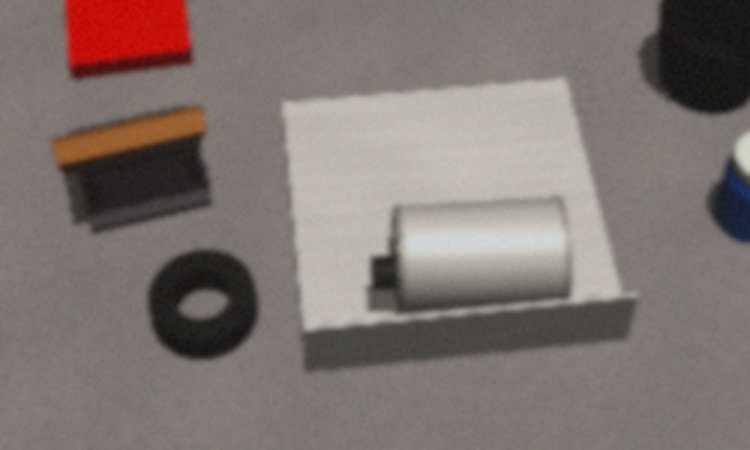

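View pics/v2.png

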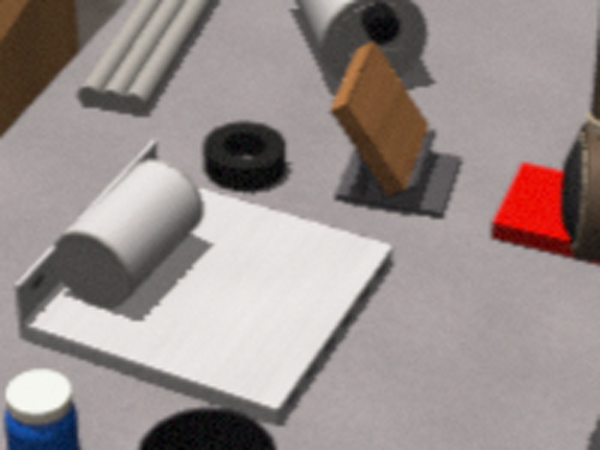

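```bash
cat > c.py <<'E'
from h import *
from scipy.optimize import least_squares
a=cv2.imread('pics/scene0.png'); d=np.load('scene0.npy')
m=np.zeros((480,640),bool); m[302:320,300:313]=1; m&=a.mean(2)<75
P,u,v=pts('scene',d,m)
g=np.arctan(.119); ex=np.array([np.cos(g),-np.sin(g)]); ey=np.array([np.sin(g),np.cos(g)])
r=P[:,:2]-[.6775,-.014]; X=r@ex; Y=r@ey; Z=P[:,2]-.0735
k=(Y<-.076)&(Y>-.11); print(len(P),k.sum())
print(np.c_[u,v,X*1e3,Y*1e3,Z*1e3].round()[k][::3].astype(int).tolist())
f=lambda p:np.hypot(X[k]-.026*np.sin(p[0]),Z[k]-.026*np.cos(p[0]))-.015
for s in (1,1.5,2,2.4):
  o=least_squares(f,[s],loss='soft_l1',f_scale=.002); print(np.degrees(o.x),o.cost)
E
python3 c.py
python3 - <<'E'
from h import *
print(np.round(camera_info('wrist')['world_from_camera'],3).tolist(),camera_info('wrist')['fx'])
E
```

```text
99 99
[[310, 305, 13, -84, 23], [306, 306, 17, -95, 25], [309, 306, 17, -87, 26], [305, 307, 22, -98, 29], [308, 307, 20, -90, 26], [311, 307, 22, -82, 28], [306, 308, 24, -95, 27], [309, 308, 25, -87, 27], [304, 309, 25, -101, 24], [307, 309, 28, -93, 27], [310, 309, 29, -85, 28], [306, 310, 31, -96, 28], [309, 310, 32, -88, 29], [312, 310, 31, -80, 27], [306, 311, 31, -96, 23], [309, 311, 30, -88, 21], [312, 311, 33, -80, 25], [307, 312, 35, -93, 25], [310, 312, 33, -85, 21], [305, 313, 35, -99, 20], [308, 313, 35, -91, 19], [311, 313, 34, -83, 17], [306, 314, 38, -96, 20], [309, 314, 36, -88, 16], [312, 314, 37, -80, 17], [306, 315, 35, -96, 11], [309, 315, 35, -88, 9], [312, 315, 37, -80, 11], [306, 316, 33, -96, 3], [309, 316, 3, -85, -45], [312, 316, 36, -80, 5], [311, 317, 5, -80, -48], [312, 318, 38, -80, -1]]
[62.4832272] 0.0008810412083951022
[62.48315171] 0.0008810412083873069
[62.48315171] 0.0008810412083873069
[62.48314029] 0.000881041208388055
[[0.364, -0.894, -0.262, 0.294], [-0.931, -0.349, -0.102, -0.557], [-0.001, 0.281, -0.96, 0.375], [0.0, 0.0, 0.0, 1.0]] 357.2398518875604
```

```bash
cat > m.py <<'E'
from h import *
from scipy.spatial.transform import Rotation as Ro
def cur():
    s=get_state(); return np.array(s['tcp_pos']),Ro.from_quat(np.roll(s['tcp_rot'],-1))
def rows(p0,R0,tg,jaw=1,n=5):
    # relative rows p0,R0 -> each target (p,R)
    for p,R in tg:
        t=R0.inv().apply(np.array(p)-p0)*1e3; r=(R0.inv()*R).as_rotvec()
        print(jaw,*np.round(t,1),*np.round(r,3),sep=' ',end='; ')
    print()
g=np.arctan(.119); EX=np.array([np.cos(g),-np.sin(g),0]); EY=np.array([np.sin(g),np.cos(g),0]); EZ=np.array([0,0,1.])
def tinpose(c,phi,dist):
    n=np.sin(phi)*EX+np.cos(phi)*EZ
    R=Ro.from_matrix(np.c_[np.cross(-EY,-n),-EY,-n]); return np.array(c)+dist*n,R
C0=np.array([.6775,-.014,.073])
E
python3 - <<'E'
from m import *
p,R=cur(); t=tinpose(C0,np.radians(31),.035+.12)
print(t[0])
rows(p,R,[(p+[0,0,.05],R),t])
E
```

```text
[ 0.75677159 -0.02343332  0.20586093]
1 -0.0 0.0 -50.0 0.0 0.0 0.0; 1 696.6 -328.2 25.4 0.133 -0.53 0.478;
```

{"op": "apply_moves", "data": {"commands": "1 0 0 -50 0 0 0; 1 40 -19 -70 0 0 0; 1 80 -38 -80 0 0 0; 1 120 -57 -80 0 0 0; 1 160 -76 -80 0 0 0"}}

```text
time: 1.4
tcp_pos: [0.3496, -0.4525, 0.3123]
tcp_rot: [0.001, 0.983, 0.184, 0.0]
force: [0.2, -0.5, 0.5]
opening: 0.0854
finger_force: 0.0
```

{"op": "apply_moves", "data": {"commands": "1 43 -20 0 0 0 0.06; 1 86 -40 0 0 0 0.12; 1 129 -60 0 0 0 0.18; 1 172 -80 0 0 0 0.24; 1 215 -100 0 0 0 0.3"}}

```text
time: 1.9
tcp_pos: [0.5136, -0.2806, 0.3116]
tcp_rot: [0.0, 0.999, 0.035, 0.0]
force: [0.5, -1.1, 0.5]
opening: 0.0853
finger_force: 0.0
```

```bash
python3 - <<'E'
from m import *
p,R=cur(); t=tinpose(C0,np.radians(31),.035+.12)
print(p,get_state()['time'],get_state()['qpos'].round(2))
rows(p,R,[t])
rows(p,R,[t])
E
```

```text
[ 0.51360755 -0.28055211  0.3115788 ] 1.9 [-0.57  0.17  1.64 -0.    1.33  0.93]
1 260.3 -239.7 105.7 0.051 -0.54 0.183; 
1 260.3 -239.7 105.7 0.051 -0.54 0.183;
```

{"op": "apply_moves", "data": {"commands": "1 26 -24 0 0.005 -0.054 0.018; 1 52 -48 5 0.01 -0.108 0.036; 1 78 -72 10 0.015 -0.162 0.055; 1 104 -96 15 0.02 -0.216 0.073; 1 130 -120 20 0.025 -0.27 0.091"}}

```text
time: 2.4
tcp_pos: [0.6346, -0.1518, 0.2913]
tcp_rot: [-0.007, 0.991, -0.01, -0.136]
force: [0.7, -0.4, -0.7]
opening: 0.0856
finger_force: 0.0
```

```bash
python3 - <<'E'
from m import *
p,R=cur(); t=tinpose(C0,np.radians(31),.035+.12)
print(p,get_state()['time'],get_state()['qpos'].round(2))
rows(p,R,[t])
E
```

```text
[ 0.6345683  -0.15183155  0.29130242] 2.4 [-0.27  0.49  1.28 -0.06  1.63  1.32]
1 138.4 -130.0 51.7 0.027 -0.268 0.094;
```

{"op": "apply_moves", "data": {"commands": "1 28 -26 8 0.005 -0.054 0.018; 1 56 -52 18 0.01 -0.108 0.036; 1 84 -78 28 0.015 -0.162 0.055; 1 112 -104 40 0.02 -0.216 0.073; 1 138.4 -130 51.7 0.027 -0.268 0.094"}}

```text
time: 2.9
tcp_pos: [0.7568, -0.0233, 0.2052]
tcp_rot: [-0.016, 0.962, -0.057, -0.267]
force: [0.8, -0.7, 0.2]
opening: 0.0856
finger_force: 0.0
```

```bash
python3 - <<'E'
from m import *
im,d=capture('wrist'); cv2.imwrite('pics/w1.png',im[:,:,::-1]); np.save('w1.npy',d)
p,R=cur(); t=tinpose(C0,np.radians(31),.035+.12)
print(p,get_state()['time'],get_state()['qpos'].round(2))
rows(p,R,[t,tinpose(C0,np.radians(31),.041)])
P,u,v=pts('wrist',d,np.ones((480,640),bool))
q=P[(P[:,2]>.085)&(P[:,2]<.13)&(abs(P[:,1])<.1)&(P[:,0]>.6)&(P[:,0]<.74)]
from scipy.optimize import least_squares
f=lambda p:np.hypot((q[:,0]-p[0]-p[1]*q[:,1])*np.cos(np.arctan(p[1])),q[:,2]-p[2])-.048
o=least_squares(f,[.68,0,.073],loss='soft_l1',f_scale=.002); print(len(q),o.x,np.median(abs(o.fun)))
E
```

```text
[ 0.7577081  -0.01788383  0.19213852] 2.95 [-0.09  1.    0.71  0.02  1.98  1.6 ]
1 -7.5 5.6 -11.5 -0.001 0.011 0.005; 1 -6.2 5.7 102.4 -0.001 0.011 0.005; 
15531 [0.67686087 0.12491785 0.06209172] 0.00041403118689276736
```

View pics/w1.png

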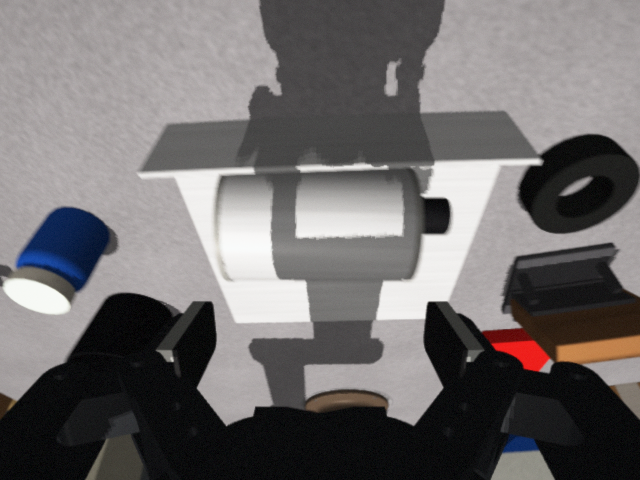

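{"op": "apply_moves", "data": {"commands": "1 -4 3 5 0 0 0; 1 -7 5.5 15 0 0.011 0.005; 1 -7 5.5 45 0 0.011 0.005; 1 -7 5.5 75 0 0.011 0.005; 1 -6.5 5.6 100 0 0.011 0.005"}}

```text
time: 3.45
tcp_pos: [0.6975, -0.0234, 0.1222]
tcp_rot: [-0.015, 0.963, -0.059, -0.261]
force: [-1.0, -0.9, -0.0]
opening: 0.0858
finger_force: 0.0
```

{"op": "apply_moves", "data": {"commands": "1 0 0 0 0 0 0; 1 0 0 0 0 0 0"}}

```text
time: 3.65
tcp_pos: [0.6985, -0.0235, 0.1236]
tcp_rot: [-0.015, 0.963, -0.059, -0.261]
force: [0.8, 0.3, 0.4]
opening: 0.0852
finger_force: 0.0
```

```bash
python3 - <<'E'
from m import *
p,R=cur(); print(p,get_state()['force'])
rows(p,R,[tinpose(C0,np.radians(31),x) for x in (.041,.035,.033)])
E
```

```text
[ 0.69851811 -0.0235324   0.1235794 ] [0.77441448 0.33027469 0.39819215]
1 7.0 -7.0 13.8 -0.0 -0.012 -0.005; 1 6.9 -7.0 19.8 -0.0 -0.012 -0.005; 1 6.9 -7.0 21.8 -0.0 -0.012 -0.005;
```

{"op": "apply_moves", "data": {"commands": "1 4 -4 4 0 -0.012 -0.005; 1 7 -7 13.8 0 -0.012 -0.005; 1 7 -7 13.8 0 -0.012 -0.005; 1 7 -7 16.8 0 -0.012 -0.005; 1 7 -7 16.8 0 -0.012 -0.005"}}

```text
time: 4.15
tcp_pos: [0.6969, -0.0162, 0.1052]
tcp_rot: [-0.016, 0.962, -0.057, -0.267]
force: [0.6, 0.2, -0.1]
opening: 0.0854
finger_force: 0.0
```

{"op": "apply_moves", "data": {"commands": "1 0 0 1.5 0 0 0; 1 0 0 1.5 0 0 0"}}

```text
time: 4.35
tcp_pos: [0.6963, -0.0163, 0.1044]
tcp_rot: [-0.016, 0.962, -0.057, -0.267]
force: [-0.1, -0.3, -0.2]
opening: 0.085
finger_force: 0.0
```

{"op": "apply_moves", "data": {"commands": "1 0 0 1.5 0 0 0; 1 0 0 1.5 0 0 0"}}

```text
time: 4.55
tcp_pos: [0.6954, -0.0161, 0.1029]
tcp_rot: [-0.016, 0.962, -0.057, -0.267]
force: [-0.5, 0.1, -0.2]
opening: 0.0853
finger_force: 0.0
```

{"op": "apply_moves", "data": {"commands": "1 0 0 1.5 0 0 0; 1 0 0 1.5 0 0 0"}}

```text
time: 4.75
tcp_pos: [0.6952, -0.0161, 0.1025]
tcp_rot: [-0.016, 0.962, -0.057, -0.266]
force: [0.9, -0.4, 2.9]
opening: 0.0855
finger_force: 1.4
```

{"op": "apply_moves", "data": {"commands": "1 0 0 1 0 0 0; 1 0 0 1 0 0 0"}}

```text
time: 4.95
tcp_pos: [0.6951, -0.016, 0.1025]
tcp_rot: [-0.016, 0.962, -0.057, -0.266]
force: [0.7, -0.3, 4.6]
opening: 0.0853
finger_force: 2.5
```

{"op": "apply_moves", "data": {"commands": "1 0 0 1 0 0 0; 1 0 0 1 0 0 0"}}

```text
time: 5.15
tcp_pos: [0.695, -0.016, 0.1025]
tcp_rot: [-0.016, 0.962, -0.057, -0.265]
force: [2.4, -1.3, 6.7]
opening: 0.0855
finger_force: 3.4
```

```bash
python3 - <<'E'
from m import *
def T(k,d=.0305):
    th=np.radians(k); return tinpose(C0-.048*th*EX,np.radians(31)-th,d)
b=T(0,.0315)
for ks in ([3,7,12,17,22],[27,32,37,42,47],[52,56,59,61,62]):
    rows(*b,[T(k) for k in ks]); b=T(ks[-1])
E
```

```text
1 -3.8 -0.0 2.3 -0.0 0.052 -0.0; 1 -8.7 -0.0 4.2 -0.0 0.122 0.0; 1 -15.0 -0.0 6.8 0.0 0.209 0.0; 1 -21.1 -0.0 9.7 0.0 0.297 -0.0; 1 -27.2 -0.0 12.7 0.0 0.384 -0.0; 
1 -6.8 0.0 0.8 0.0 0.087 0.0; 1 -13.6 0.0 1.8 0.0 0.175 -0.0; 1 -20.3 0.0 3.0 -0.0 0.262 0.0; 1 -27.0 0.0 4.5 -0.0 0.349 -0.0; 1 -33.6 0.0 6.1 0.0 0.436 0.0; 
1 -6.7 -0.0 -1.0 0.0 0.087 -0.0; 1 -12.0 -0.0 -1.7 -0.0 0.157 -0.0; 1 -16.0 -0.0 -2.1 0.0 0.209 -0.0; 1 -18.7 0.0 -2.3 0.0 0.244 -0.0; 1 -20.0 -0.0 -2.4 -0.0 0.262 -0.0;
```

{"op": "apply_moves", "data": {"commands": "1 -3.8 0 2.3 0 0.052 0; 1 -8.7 0 4.2 0 0.122 0; 1 -15 0 6.8 0 0.209 0; 1 -21.1 0 9.7 0 0.297 0; 1 -27.2 0 12.7 0 0.384 0"}}

```text
time: 5.65
tcp_pos: [0.6669, -0.0126, 0.1071]
tcp_rot: [-0.005, 0.996, -0.059, -0.073]
force: [1.3, -0.2, 8.4]
opening: 0.0854
finger_force: 3.9
```

```bash
cat > s.py <<'E'
from m import *
import sys
im,d=capture('scene'); fn=f'pics/s{sys.argv[1]}.png'
cv2.imwrite(fn,cv2.resize(im[230:370,180:440,::-1],None,fx=3,fy=3,interpolation=2))
P,u,v=pts('scene',d,np.ones((480,640),bool))
# end cap dark pixels
g=im.mean(2)[v,u]
q=(g<75)&(P[:,2]>.04)&(P[:,2]<.13)&(P[:,0]>.54)&(P[:,0]<.74)&(P[:,1]<-.07)&(P[:,1]>-.14)
if q.any(): print('dark',q.sum(),np.percentile(P[q],[3,50,97],axis=0).round(3).tolist())
k=(P[:,2]>.085)&(P[:,2]<.128)&(abs(P[:,1])<.1)&(P[:,0]>.5)&(P[:,0]<.735)&(g>90); k=P[k]
from scipy.optimize import least_squares
f=lambda p:np.hypot((k[:,0]-p[0]-p[1]*k[:,1])*np.cos(np.arctan(p[1])),k[:,2]-.0735)-.048
o=least_squares(f,[.65,.1],loss='soft_l1',f_scale=.002); print(len(k),o.x,np.median(abs(o.fun)))
E
python3 s.py 1
```

```text
dark 294 [[0.633, -0.134, 0.041], [0.698, -0.096, 0.067], [0.736, -0.072, 0.122]]
1065 [0.66155954 0.12083088] 0.001786822490535113
```

{"op": "apply_moves", "data": {"commands": "1 -6.8 0 0.8 0 0.087 0; 1 -13.6 0 1.8 0 0.175 0; 1 -20.3 0 3 0 0.262 0; 1 -27 0 4.5 0 0.349 0; 1 -33.6 0 6.1 0 0.436 0"}}

```text
time: 6.2
tcp_pos: [0.6342, -0.0086, 0.1074]
tcp_rot: [0.008, 0.988, -0.058, 0.146]
force: [-0.0, -0.6, 8.8]
opening: 0.0854
finger_force: 3.9
```

{"op": "apply_moves", "data": {"commands": "1 -6.7 0 -1 0 0.087 0; 1 -12 0 -1.7 0 0.157 0; 1 -16 0 -2.1 0 0.209 0; 1 -18.7 0 -2.3 0 0.244 0; 1 -20 0 -2.4 0 0.262 0"}}

```text
time: 6.7
tcp_pos: [0.615, -0.0062, 0.1051]
tcp_rot: [0.016, 0.96, -0.056, 0.274]
force: [-5.3, -2.1, 16.4]
opening: 0.0857
finger_force: 8.2
```

{"op": "apply_moves", "data": {"commands": "1 0 0 0 0 0 0; 1 0 0 0 0 0 0; 1 0 0 0 0 0 0"}}

```text
time: 7.0
tcp_pos: [0.6158, -0.0063, 0.1053]
tcp_rot: [0.016, 0.96, -0.056, 0.274]
force: [-4.6, 0.1, 17.8]
opening: 0.0854
finger_force: 8.7
```

```bash
python3 s.py 2
```

```text
dark 241 [[0.617, -0.135, 0.042], [0.73, -0.095, 0.063], [0.737, -0.071, 0.114]]
1577 [0.63104527 0.1216716 ] 0.001577153355983671
```

View pics/s2.png

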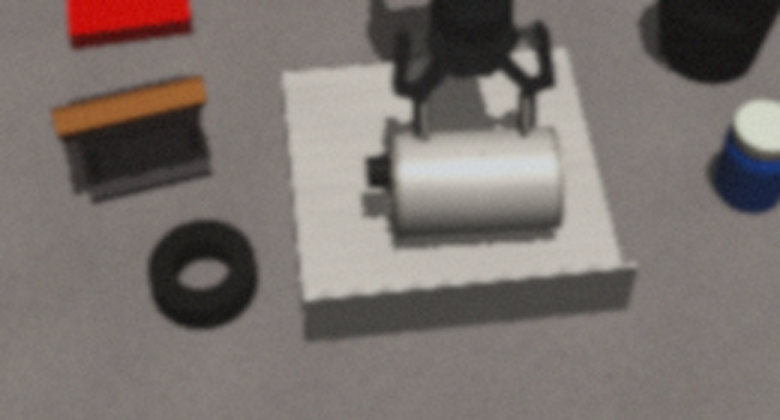

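{"op": "apply_moves", "data": {"commands": "1 0 0 -2 0 0 0; 1 0 0 -5 0 0 0; 1 0 0 -20 0 0 0; 1 0 0 -55 0 0 0; 1 0 0 -100 0 0 0"}}

```text
time: 7.55
tcp_pos: [0.5568, 0.0002, 0.1826]
tcp_rot: [0.016, 0.963, -0.057, 0.264]
force: [1.6, -0.2, 0.9]
opening: 0.0857
finger_force: 0.0
```

{"op": "apply_moves", "data": {"commands": "1 0 0 -40 0 -0.14 0; 1 0 0 -80 0 -0.28 0; 1 0 0 -100 0 -0.4 0; 1 0 0 -100 0 -0.4 0; 1 0 0 -100 0 -0.4 0"}}

```text
time: 8.05
tcp_pos: [0.509, 0.006, 0.2709]
tcp_rot: [0.004, 0.996, -0.059, 0.071]
force: [1.0, -1.4, -0.2]
opening: 0.0855
finger_force: 0.0
```

```bash
cat >> s.py <<'E'
# spout angle from dark cap
c0=o.x[0]+o.x[1]*-.014
gm=np.arctan(o.x[1]); ex=np.array([np.cos(gm),-np.sin(gm)]); ey=np.array([np.sin(gm),np.cos(gm)])
r=P[:,:2]-[c0,-.014]; X=r@ex; Y=r@ey; Z=P[:,2]-.0735
k=(g<75)&(Y<-.08)&(Y>-.104)&(np.hypot(X,Z)<.046)&(Z>-.03)
f=lambda p:np.hypot(X[k]-.026*np.sin(p[0]),Z[k]-.026*np.cos(p[0]))-.015
o2=least_squares(f,[0.],loss='soft_l1',f_scale=.002); print(k.sum(),'c',c0,'angle',np.degrees(o2.x),np.median(abs(o2.fun)),'ext',np.percentile(X[k],[3,97]),np.percentile(Z[k],97))
E
python3 s.py 3
python3 - <<'E'
from m import *
s=get_state();print(s['time'],s['tcp_pos'],s['tcp_rot'],s['qpos'].round(2))
im,d=capture('wrist'); cv2.imwrite('pics/w2.png',im[:,:,::-1])
E
```

```text
dark 237 [[0.61, -0.135, 0.043], [0.73, -0.095, 0.062], [0.736, -0.072, 0.114]]
1583 [0.62493662 0.11862094] 0.001503262853134943
46 c 0.6232759253198519 angle [-4.43073788] 0.001499588552742354 ext [-0.00447498  0.01337136] 0.0428683365098099
8.1 [0.5074741  0.00617368 0.26911676] [ 0.00407534  0.99580397 -0.0589917   0.06984148] [-0.07 -0.04  1.96 -0.01  1.09  1.62]
```

View pics/s3.png

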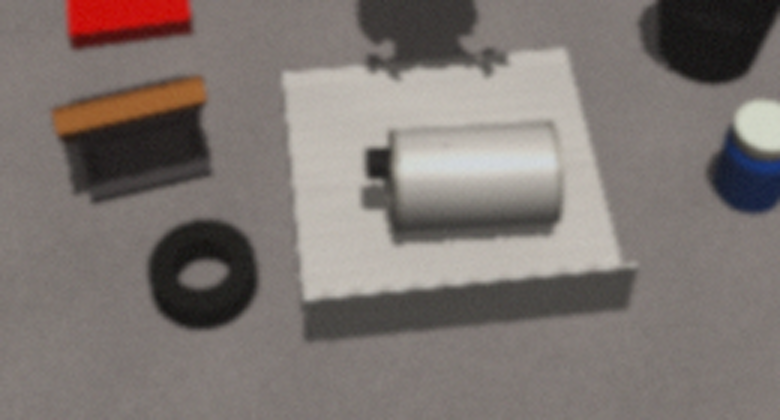

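```bash
python3 s.py 4; cat > w.py <<'E'
from m import *
from scipy.optimize import least_squares
im,d=capture('wrist'); P,u,v=pts('wrist',d,np.ones((480,640),bool)); g=im.mean(2)[v,u]
cv2.imwrite('pics/w3.png',im[:,:,::-1])
k=(P[:,2]>.08)&(P[:,2]<.128)&(P[:,1]>-.085)&(P[:,1]<.065)&(P[:,0]>.55)&(P[:,0]<.7); q=P[k]
f=lambda p:np.hypot((q[:,0]-p[0]-p[1]*q[:,1])*np.cos(np.arctan(p[1])),q[:,2]-p[2])-.048
o=least_squares(f,[.625,.12,.073],loss='soft_l1',f_scale=.002); print('tin',len(q),o.x,np.median(abs(o.fun)),np.percentile(q[:,1],[1,99]))
for r in masks_of('wrist','spout')[:2]:
    m=r['pixels']; A,_,_=pts('wrist',d,m); A=A[A[:,2]>.06]
    print('spout',r['p'],r['rect'],len(A)); 
    if len(A)==0: continue
    Y=A[:,1]; X=(A[:,0]-o.x[0]-o.x[1]*A[:,1])*np.cos(np.arctan(o.x[1])); Z=A[:,2]-o.x[2]
    e=Y<np.median(Y)+.01
    ff=lambda p:np.hypot(X-.026*np.sin(p[0]),Z-.026*np.cos(p[0]))-.015
    o2=least_squares(ff,[0.],loss='soft_l1',f_scale=.002); print(np.degrees(o2.x),np.median(abs(o2.fun)),np.percentile(X,[5,50,95]),np.percentile(Z,[50,97]),np.percentile(Y,[3,97]))
E
python3 w.py
```

```text
dark 234 [[0.61, -0.135, 0.043], [0.729, -0.095, 0.062], [0.736, -0.073, 0.115]]
1592 [0.62505931 0.12016075] 0.0014073158750652522
45 c 0.6233770629918899 angle [-4.47919293] 0.0017950087622543506 ext [-0.00658909  0.01475877] 0.04244507216914364
tin 19045 [0.62417389 0.12137076 0.07388035] 0.0003969629147389381 [-0.08206643  0.06342   ]
spout 0.78 [426.6, 114.2, 25.8, 40.7] 858
[-3.29780013] 0.00041271792458077213 [-0.01560115 -0.00475236  0.00933056] [0.03906999 0.04192545] [-0.1063276  -0.08640724]
```

View pics/w3.png

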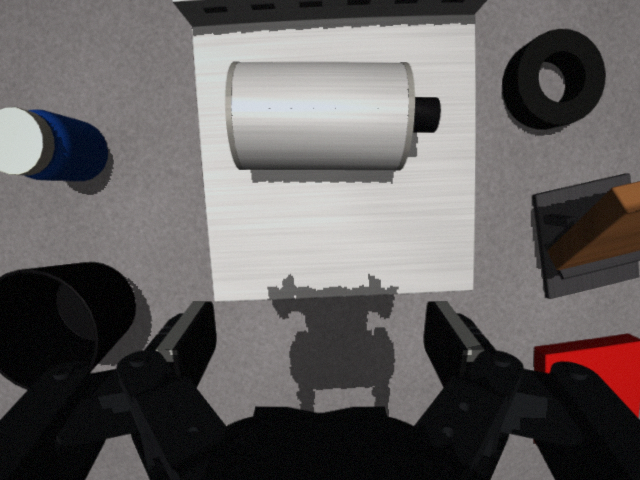

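```bash
cat >> m.py <<'E'
from scipy.spatial.transform import Slerp
def plank(top,yaw=.10,tilt=np.radians(35)):
    yp=np.array([-np.sin(yaw),np.cos(yaw),0]); h=np.array([np.cos(yaw),np.sin(yaw),0])
    zp=np.sin(tilt)*h+np.cos(tilt)*EZ
    R=Ro.from_matrix(np.c_[yp,np.cross(yp,zp),-zp]); return R,zp
def path(b,t,N,lift=0):
    S=Slerp([0,1],Ro.concatenate([b[1],t[1]])); out=[]
    for i in range(1,N+1):
        f=i/N; out.append((b[0]+(t[0]-b[0])*f+[0,0,lift*np.sin(np.pi*f)],S(f)))
    for i in range(0,N,5):
        rows(*b,out[i:i+5]); b=out[min(i+4,N-1)]
E
python3 - <<'E'
from m import *
R,zp=plank(0); top=np.array([.533,-.315,.137])
path(cur(),(top+.12*zp,R),15,.03)
E
```

```text
1 9.2 20.1 -2.8 0.037 -0.043 -0.114; 1 18.4 40.1 -5.3 0.074 -0.086 -0.227; 1 27.6 60.2 -7.4 0.112 -0.129 -0.341; 1 36.6 80.3 -8.6 0.149 -0.171 -0.455; 1 45.5 100.3 -8.9 0.186 -0.214 -0.568; 
1 -3.7 21.3 -3.7 0.037 -0.043 -0.114; 1 -7.4 42.7 -6.2 0.074 -0.086 -0.227; 1 -11.1 64.4 -7.3 0.112 -0.129 -0.341; 1 -14.7 86.3 -7.2 0.149 -0.171 -0.455; 1 -18.2 108.4 -5.9 0.186 -0.214 -0.568; 
1 -14.8 17.2 0.7 0.037 -0.043 -0.114; 1 -29.5 34.8 2.3 0.074 -0.086 -0.227; 1 -44.1 52.6 4.6 0.112 -0.129 -0.341; 1 -58.6 70.7 7.3 0.149 -0.171 -0.455; 1 -73.2 88.8 10.4 0.186 -0.214 -0.568;
```

{"op": "apply_moves", "data": {"commands": "1 9.2 20.1 -2.8 0.037 -0.043 -0.114; 1 18.4 40.1 -5.3 0.074 -0.086 -0.227; 1 27.6 60.2 -7.4 0.112 -0.129 -0.341; 1 36.6 80.3 -8.6 0.149 -0.171 -0.455; 1 45.5 100.3 -8.9 0.186 -0.214 -0.568"}}

```text
time: 8.8
tcp_pos: [0.5392, -0.0995, 0.2848]
tcp_rot: [-0.075, 0.97, 0.23, -0.035]
force: [0.9, -0.8, 0.4]
opening: 0.0854
finger_force: 0.0
```

{"op": "apply_moves", "data": {"commands": "1 -3.7 21.3 -3.7 0.037 -0.043 -0.114; 1 -7.4 42.7 -6.2 0.074 -0.086 -0.227; 1 -11.1 64.4 -7.3 0.112 -0.129 -0.341; 1 -14.7 86.3 -7.2 0.149 -0.171 -0.455; 1 -18.2 108.4 -5.9 0.186 -0.214 -0.568"}}

```text
time: 9.3
tcp_pos: [0.5712, -0.2044, 0.2735]
tcp_rot: [-0.145, 0.846, 0.494, -0.135]
force: [-0.6, 0.8, -0.1]
opening: 0.0853
finger_force: 0.0
```

{"op": "apply_moves", "data": {"commands": "1 -14.8 17.2 0.7 0.037 -0.043 -0.114; 1 -29.5 34.8 2.3 0.074 -0.086 -0.227; 1 -44.1 52.6 4.6 0.112 -0.129 -0.341; 1 -58.6 70.7 7.3 0.149 -0.171 -0.455; 1 -73.2 88.8 10.4 0.186 -0.214 -0.568"}}

```text
time: 9.8
tcp_pos: [0.603, -0.309, 0.236]
tcp_rot: [-0.202, 0.638, 0.709, -0.222]
force: [0.7, -0.7, -0.4]
opening: 0.0855
finger_force: 0.0
```

{"op": "apply_moves", "data": {"commands": "1 0 0 0 0 0 0; 1 0 0 0 0 0 0; 1 0 0 0 0 0 0"}}

```text
time: 10.1
tcp_pos: [0.603, -0.3076, 0.2386]
tcp_rot: [-0.2, 0.641, 0.707, -0.221]
force: [0.8, -0.5, 0.0]
opening: 0.0855
finger_force: 0.0
```

```bash
cat > p.py <<'E'
from m import *
p,R=cur(); print(p,get_state()['qpos'].round(2),get_state()['time'])
im,d=capture('wrist'); cv2.imwrite('pics/w4.png',im[:,:,::-1])
hsv=cv2.cvtColor(im,cv2.COLOR_RGB2HSV)
for r in masks_of('wrist','plank'):
    A,u,v=pts('wrist',d,r['pixels'])
    print(round(r['p'],2),np.round(r['rect']),len(A),im[v,u].mean(0),np.median(A,0).round(3))
    if len(A)<300 or im[v,u].mean(0)[1]<45: continue
    # in tool frame
    B=R.inv().apply(A-p)*1e3
    print('tool mm pct',np.percentile(B,[1,5,50,95,99],axis=0).round(1).tolist())
    zt=np.percentile(B[:,2],3); t=B[B[:,2]<zt+5]; c=cv2.minAreaRect(t[:,:2].astype(np.float32)); print(c,np.median(t[:,2]),len(t))
    co=np.linalg.lstsq(np.c_[t[:,:2],np.ones(len(t))],t[:,2],rcond=None)[0]; print('plane',co)
E
python3 p.py
```

```text
[ 0.60302634 -0.30763361  0.23861153] [-0.41  0.76  1.06 -0.29  1.86 -0.51] 10.1
0.93 [216. 170.  78.  97.] 7214 [205.12198503  28.64943166  25.84003327] [ 0.284 -0.307  0.028]
0.85 [317. 225.  32. 176.] 5832 [132.11128258  88.42866941  52.88648834] [ 0.529 -0.306  0.138]
tool mm pct [[-66.7, -16.3, 122.4], [-59.7, -15.0, 122.9], [8.8, -3.6, 124.1], [65.5, 8.2, 125.6], [70.5, 9.4, 126.7]]
((1.4834671020507812, -3.3566665649414062), (26.100399017333984, 139.5557098388672), 89.40283966064453) 124.13487853722674 5805
plane [7.33035142e-03 6.48910638e-03 1.24151174e+02]
```

View pics/w4.png

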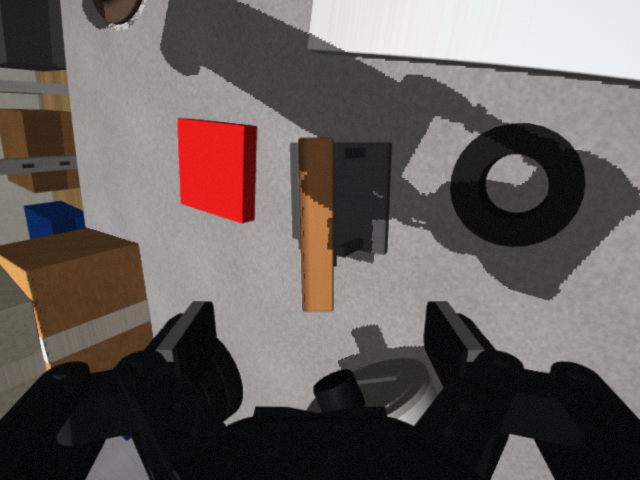

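{"op": "apply_moves", "data": {"commands": "1 1.5 -3.4 35 0 0 -0.005; 1 1.5 -3.4 75 0 0 -0.01; 1 1.5 -3.4 115 0 0 -0.01; 1 1.5 -3.4 145 0 0 -0.01; 1 1.5 -3.4 164 0 0 -0.01"}}

```text
time: 10.7
tcp_pos: [0.5051, -0.3156, 0.1043]
tcp_rot: [-0.202, 0.637, 0.71, -0.221]
force: [0.2, 0.7, 0.1]
opening: 0.0855
finger_force: 0.0
```

{"op": "apply_moves", "data": {"commands": "1 0 0 0 0 0 0; -1 0 0 0 0 0 0; -1 0 0 0 0 0 0; -1 0 0 0 0 0 0; -1 0 0 0 0 0 0", "newtons": 50}}

```text
time: 11.2
tcp_pos: [0.5086, -0.3166, 0.1064]
tcp_rot: [-0.2, 0.637, 0.711, -0.22]
force: [0.0, -0.3, -0.7]
opening: 0.028
finger_force: 0.0
```

{"op": "apply_moves", "data": {"commands": "-1 0 0 0 0 0 0; -1 0 0 0 0 0 0; -1 0 0 0 0 0 0", "newtons": 50}}

```text
time: 11.5
tcp_pos: [0.5086, -0.3166, 0.1065]
tcp_rot: [-0.2, 0.637, 0.711, -0.22]
force: [5.1, 0.6, 5.2]
opening: 0.0254
finger_force: 50.9
```

{"op": "apply_moves", "data": {"commands": "-1 0 0 -8 0 0 0; -1 0 0 -28 0 0 0; -1 0 0 -60 0 0 0; -1 0 0 -95 0 0 0; -1 0 0 -120 0 0 0"}}

```text
time: 12.0
tcp_pos: [0.5764, -0.3093, 0.2041]
tcp_rot: [-0.201, 0.637, 0.711, -0.22]
force: [0.4, 0.3, -3.8]
opening: 0.0255
finger_force: 50.2
```

{"op": "apply_moves", "data": {"commands": "-1 0 0 0 0 0 0; -1 0 0 0 0 0 0"}}

```text
time: 12.2
tcp_pos: [0.5749, -0.3093, 0.2024]
tcp_rot: [-0.202, 0.637, 0.711, -0.22]
force: [-0.2, 0.3, -3.6]
opening: 0.0254
finger_force: 50.1
```

```bash
cat >> m.py <<'E'
gt=np.arctan(.121); FX=np.array([np.cos(gt),-np.sin(gt),0]); FY=np.array([np.sin(gt),np.cos(gt),0])
RV=Ro.from_matrix(np.c_[FY,FX,-EZ]); CT=np.array([.6228,-.0125,0])
def place(off,z): return CT-off*FX+[0,0,z],RV
E
python3 - <<'E'
from m import *
print(cur()[0]); print(place(.066,.25)[0])
path(cur(),place(.068,.25),10,.02)
E
```

```text
[ 0.57491562 -0.30925317  0.20235535]
[ 0.55727791 -0.00457183  0.25      ]
1 30.6 -5.0 -9.6 -0.061 0.006 0.022; 1 61.2 -9.8 -18.7 -0.121 0.013 0.045; 1 91.8 -13.8 -26.8 -0.182 0.019 0.067; 1 122.3 -16.9 -33.7 -0.242 0.025 0.089; 1 152.9 -19.0 -39.0 -0.303 0.032 0.111; 
1 30.4 -3.3 -3.4 -0.061 0.006 0.022; 1 60.9 -6.1 -5.0 -0.121 0.013 0.045; 1 91.3 -8.3 -5.1 -0.182 0.019 0.067; 1 121.8 -10.3 -4.1 -0.242 0.025 0.089; 1 152.3 -12.0 -2.5 -0.303 0.032 0.111;
```

{"op": "apply_moves", "data": {"commands": "-1 30.6 -5 -9.6 -0.061 0.006 0.022; -1 61.2 -9.8 -18.7 -0.121 0.013 0.045; -1 91.8 -13.8 -26.8 -0.182 0.019 0.067; -1 122.3 -16.9 -33.7 -0.242 0.025 0.089; -1 152.9 -19 -39 -0.303 0.032 0.111"}}

```text
time: 12.7
tcp_pos: [0.563, -0.1559, 0.2451]
tcp_rot: [-0.103, 0.702, 0.695, -0.112]
force: [0.8, 0.7, -2.2]
opening: 0.0254
finger_force: 50.4
```

{"op": "apply_moves", "data": {"commands": "-1 30.4 -3.3 -3.4 -0.061 0.006 0.022; -1 60.9 -6.1 -5 -0.121 0.013 0.045; -1 91.3 -8.3 -5.1 -0.182 0.019 0.067; -1 121.8 -10.3 -4.1 -0.242 0.025 0.089; -1 152.3 -12 -2.5 -0.303 0.032 0.111"}}

```text
time: 13.2
tcp_pos: [0.5524, -0.004, 0.2481]
tcp_rot: [-0.001, 0.749, 0.663, -0.001]
force: [1.5, 0.5, -3.2]
opening: 0.0253
finger_force: 50.3
```

{"op": "apply_moves", "data": {"commands": "-1 0 0 0 0 0 0; -1 0 0 0 0 0 0; -1 0 0 0 0 0 0"}}

```text
time: 13.5
tcp_pos: [0.5546, -0.0055, 0.2496]
tcp_rot: [-0.0, 0.748, 0.663, -0.001]
force: [0.5, -0.3, -2.6]
opening: 0.0255
finger_force: 50.8
```

```bash
cat > q.py <<'E'
from m import *
p,R=cur(); print(p)
im,d=capture('side'); cv2.imwrite('pics/side5.png',im[:,:,::-1])
rows(p,R,[place(.068,.25),place(.068,.125)])
im,d=capture('wrist'); P,u,v=pts('wrist',d,np.ones((480,640),bool)); cv2.imwrite('pics/w5.png',im[:,:,::-1])
B=R.inv().apply(P-p)*1e3
t=B[(abs(B[:,0])<75)&(abs(B[:,1])<16)&(abs(B[:,2]+40)<8)]; print(len(t),np.percentile(t,[1,50,99],axis=0).round(1).tolist())
from scipy.optimize import least_squares
k=(P[:,2]>.08)&(P[:,2]<.128)&(P[:,1]>-.085)&(P[:,1]<.065)&(P[:,0]>.58)&(P[:,0]<.7); q=P[k]
f=lambda p:np.hypot((q[:,0]-p[0]-p[1]*q[:,1])*np.cos(np.arctan(p[1])),q[:,2]-p[2])-.048
if k.sum()>200:
    o=least_squares(f,[.625,.12,.073],loss='soft_l1',f_scale=.002); print('tin',len(q),o.x,np.median(abs(o.fun)))
E
python3 q.py; python3 s.py 6
```

```text
[ 0.55455252 -0.00546879  0.24964778]
1 1.2 0.6 -0.4 -0.002 0.001 -0.0; 1 1.3 0.8 124.6 -0.002 0.001 -0.0; 
22998 [[-22.0, -13.6, -44.3], [29.3, 0.9, -38.5], [70.2, 15.3, -36.5]]
tin 15575 [0.62464017 0.12452344 0.07418957] 0.00039360640744954406
dark 231 [[0.609, -0.135, 0.042], [0.729, -0.095, 0.061], [0.736, -0.072, 0.115]]
1586 [0.62508458 0.11696435] 0.001466507902756039
46 c 0.6234470791932171 angle [-3.47846555] 0.0011351662213260416 ext [-0.00578252  0.01386493] 0.04389250043580709
```

View pics/w5.png

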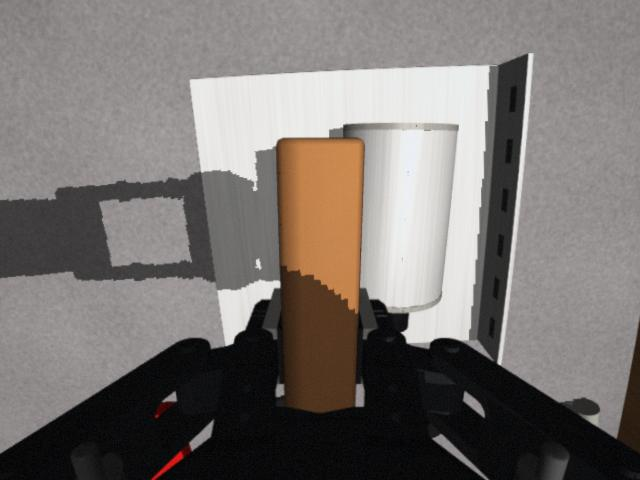

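{"op": "apply_moves", "data": {"commands": "-1 1 0.7 30 0 0 0; -1 1 0.7 65 0 0 0; -1 1 0.7 95 0 0 0; -1 1 0.7 115 0 0 0; -1 1 0.7 126 0 0 0"}}

```text
time: 14.15
tcp_pos: [0.5554, -0.0044, 0.1227]
tcp_rot: [-0.001, 0.749, 0.663, -0.001]
force: [-0.4, 0.4, -4.0]
opening: 0.0254
finger_force: 50.6
```

{"op": "apply_moves", "data": {"commands": "-1 0 0 2 0 0 0; -1 0 0 4 0 0 0; -1 0 0 4 0 0 0; -1 0 0 4 0 0 0"}}

```text
time: 14.55
tcp_pos: [0.5581, -0.0039, 0.1227]
tcp_rot: [0.002, 0.748, 0.663, 0.002]
force: [-1.0, -0.1, -3.9]
opening: 0.0254
finger_force: 50.6
```

{"op": "apply_moves", "data": {"commands": "-1 0 0 1.5 0 0 0; -1 0 0 3 0 0 0; -1 0 0 3 0 0 0"}}

```text
time: 14.85
tcp_pos: [0.5569, -0.0037, 0.1184]
tcp_rot: [0.001, 0.748, 0.663, 0.001]
force: [-0.4, -1.0, -2.8]
opening: 0.0248
finger_force: 50.8
```

{"op": "apply_moves", "data": {"commands": "-1 0 0 1 0 0 0; -1 0 0 1.5 0 0 0; -1 0 0 1.5 0 0 0"}}

```text
time: 15.15
tcp_pos: [0.5572, -0.0039, 0.1182]
tcp_rot: [0.001, 0.748, 0.664, 0.001]
force: [-1.9, -1.5, 4.5]
opening: 0.0257
finger_force: 51.9
```

{"op": "apply_moves", "data": {"commands": "-1 0 0 1 0 0 0; -1 0 0 1.5 0 0 0; -1 0 0 1.5 0 0 0"}}

```text
time: 15.45
tcp_pos: [0.5573, -0.004, 0.1182]
tcp_rot: [0.001, 0.748, 0.663, 0.0]
force: [-4.6, -0.6, 12.5]
opening: 0.0255
finger_force: 52.8
```

```bash
python3 - <<'E'
from m import *
p,R=cur(); print(p,RV.inv().__mul__(R).as_rotvec(),get_state()['force'])
E
python3 q.py;python3 s.py 7
```

```text
[ 0.55725425 -0.0040476   0.11819322] [-0.00162819 -0.00022549 -0.00046244] [-4.59246451 -0.58920889 12.521286  ]
[ 0.55725425 -0.0040476   0.11819322]
1 -0.5 -1.7 -131.8 0.002 0.0 0.0; 1 -0.5 -1.9 -6.8 0.002 0.0 0.0; 
23084 [[-21.9, -14.4, -44.3], [29.4, -0.1, -37.9], [70.3, 14.5, -35.9]]
tin 38400 [0.62428593 0.12274569 0.07382478] 0.00034938083109876256
dark 265 [[0.561, -0.135, 0.041], [0.664, -0.093, 0.063], [0.736, -0.071, 0.119]]
1577 [0.62497307 0.12351172] 0.0014662544726540133
45 c 0.6232439035380981 angle [-3.51554454] 0.001362371278781055 ext [-0.00561165  0.01428032] 0.04375969416872276
```

{"op": "apply_moves", "data": {"commands": "-1 0 0 -2.5 0 0 0; -1 0 0 -2.5 0 0 0; -0.1 0 0 -2.5 0 0 0; -0.1 0 0 -2.5 0 0 0; -0.1 0 0 -2.5 0 0 0"}}

```text
time: 16.1
tcp_pos: [0.5571, -0.0037, 0.1177]
tcp_rot: [0.001, 0.748, 0.663, 0.001]
force: [0.1, -0.1, 0.1]
opening: 0.0386
finger_force: 0.0
```

{"op": "apply_moves", "data": {"commands": "-0.1 0 0 0 0 0 0; -0.1 0 0 -15 0 0 0; -0.1 0 0 -50 0 0 0; -0.1 0 0 -95 0 0 0; -0.1 0 0 -130 0 0 0"}}

```text
time: 16.6
tcp_pos: [0.5575, -0.0038, 0.2514]
tcp_rot: [0.002, 0.748, 0.663, 0.002]
force: [0.9, -0.1, -0.2]
opening: 0.0386
finger_force: 0.0
```

{"op": "apply_moves", "data": {"commands": "-0.1 0 0 -20 0 0 0; -0.1 0 0 -20 0 0 0; -0.1 0 0 -20 0 0 0"}}

```text
time: 16.9
tcp_pos: [0.5566, -0.0037, 0.2683]
tcp_rot: [0.001, 0.748, 0.663, 0.001]
force: [0.0, 0.0, -0.7]
opening: 0.0386
finger_force: 0.0
```

```bash
cat > r.py <<'E'
from m import *
from scipy.optimize import least_squares
p,R=cur(); im,d=capture('wrist'); P,u,v=pts('wrist',d,np.ones((480,640),bool)); cv2.imwrite('pics/w6.png',im[:,:,::-1])
t=P[(P[:,2]>.145)&(P[:,2]<.165)&(P[:,0]>.5)&(P[:,0]<.62)&(abs(P[:,1])<.1)]
print('plank top',cv2.minAreaRect(t[:,:2].astype(np.float32)),np.linalg.lstsq(np.c_[t[:,:2],np.ones(len(t))],t[:,2],rcond=None)[0],np.median(t[:,2]))
q=P[(P[:,2]>.08)&(P[:,2]<.128)&(P[:,1]>-.085)&(P[:,1]<.065)&(P[:,0]>.59)&(P[:,0]<.7)]
f=lambda p:np.hypot((q[:,0]-p[0]-p[1]*q[:,1])*np.cos(np.arctan(p[1])),q[:,2]-p[2])-.048
o=least_squares(f,[.625,.12,.073],loss='soft_l1',f_scale=.002); print('tin',len(q),o.x,np.median(abs(o.fun)))
E
python3 r.py; python3 s.py 8
```

```text
plank top ((0.5563054084777832, -0.0029876381158828735), (0.1392245590686798, 0.026176692917943), 83.08943939208984) [-5.19101299e-04  5.49429042e-05  1.54865910e-01] 0.15459853847462146
tin 13457 [0.62271113 0.12364209 0.07220553] 0.000417134733389557
dark 257 [[0.562, -0.136, 0.042], [0.664, -0.093, 0.063], [0.736, -0.07, 0.117]]
1593 [0.62484407 0.12160109] 0.0015432482893694144
46 c 0.6231416556378673 angle [-2.53298323] 0.0012191641469839623 ext [-0.00418719  0.01426703] 0.0430145612381357
```

View pics/s8.png

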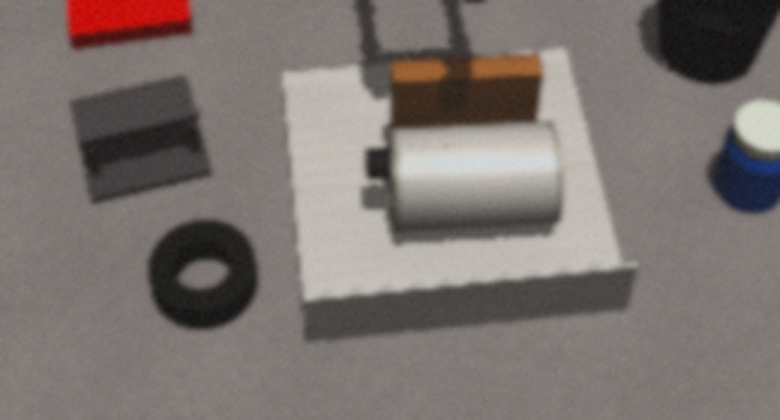

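```bash
python3 -c "from plant import *; print(hand_in())"
```

```text
the job is handed in; nothing more can be done
None
```

The job is handed in, with no verdict shown: the tin measures about 3° from spout-up, and the plank stands upright and parallel in front of it with a gap of about 5 mm; the tub, jar and reel were not touched.

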